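# Close the top clamp of a flat painting easel onto the panel and pin it

## Robot

A 7-joint arm with a two-finger parallel gripper is mounted at the origin on the work surface. World frame = base frame: x ahead of the robot, y to its left, z up, the work surface at z = 0. Lengths are in m, angles in rad, forces in N, time in s.
With the tool pointing down it reaches from about 0.4 to 0.925 m from the base axis. Payload 5.6 kg.
Tool frame: the origin (TCP) lies at the very end of the fingers, on their centre line; the grasp point (between the pads) lies 19 mm behind it; z points along the fingers, y is the line along which they close (so a half turn about z gives the same grasp; the last joint's range is limited). The gripper opens to 85 mm and grips with 20 to 120 N. Pads are 22 mm wide; open, the fingers measure 114 mm over their backs; the gripper's body (76 mm by 85 mm) begins 54 mm behind the grasp point. The pads swing forward as they close: fully open they stand 13 mm farther back than shut.
Start: joints at [-1.274, 0.468, -0.012, 1.603, 0.006, 1.071, -0.056], TCP at [0.217, 0.613, 0.231] pointing down, gripper open.
Joint ranges: [-2.53, 2.53], [-0.31, 2.02], [-1.57, 1.55], [0.28, 2.44], [-1.29, 4.43], [0.15, 1.84], [-2.92, 2.92]. Speed limits (rad/s): [2.57, 2.57, 3.14, 3.14, 3.14, 3.14, 3.14].

## Interface

Orientations are given as a rotation vector (axis times angle).
In Python, from rig import bot gives the robot as it stands. The module is installed in compiled form; this text tells all that it offers.
- The arm moves only by the tool apply_moves, never from a script. Its argument "motion" is a list of rows, each a list of 3 entries, a list of its own where there are three numbers: the shift along the tool's x, y, z in mm, then the turn, a rotation vector about the tool's x, y, z in rad, then the closure in counts, from 0 (fully open) to 255 (shut). A call has 1 to 12 rows; each row shifts and turns the commanded pose from where the row before left it, along the tool's axes as they then stand; what a row does not reach is not made up. A row lasts 1/10 s, in which the tool goes at most 50 mm and 8.59 degrees, less where a joint would pass 70% of its speed; a pose out of reach is approached as far as the arm can. A call with a gripper value outside its range is refused whole. The fingers move at their own pace and stop on an object; the grip force is fixed at half the most. Time passes only in rows, so rows that do not move let the fingers close. It gives the time, the measured TCP pose, the force, the opening and the grip force at its end, in the units of the state.
- bot.sense(): the state, without advancing time (a new reading comes with each control period).
- bot.snapshot(name): name is "scene" or "top"; returns the picture (420x560x3 uint8, red, green, blue); there is no depth.
- bot.calibration(name): a dict with "camera_matrix" (3x3 intrinsics, pixels), "camera_from_world" (4x4, takes a point from world to camera coordinates). Camera axes: x right, y down, z forward; pixel columns grow to the right and rows downward; lengths in m; the calibration is good to about 2 mm. A picture is of the moment at which its call begins. calibration takes no time and is no camera call.
- bot.job_done(): hands the job in; it is judged then, once.
Trained networks look in the newest picture that a camera, given by its name, has taken for a name from the list of things; names that differ only in an ending like _2 or _b are one class to them, and where a whole thing is asked for, a point or a joint stands for the part that bears it (a point fixed in the world has none). Each returns a list of dicts, best first, with "confidence" (0 to 1); they miss things now and then, are a little off and sometimes report something else, mostly with a low value. They report only what shows in the picture. A call takes as long as a camera call. They do not tell look-alikes from the thing itself.
- bot.cut_out(camera, target): "pixels" (420x560 bool, what is visible of it) and "extent" ([left, top, width, height] in pixels, round what is visible of it).
The state is a dict: "time": time; "joint_pos": joint angles; "joint_vel": joint speeds; "joint_efforts": joint torques, N m; "tcp_pos": TCP position; "tool_rot": TCP orientation; "ft_force": force on the tool from outside, world axes, zero at the start; "torque": the same for the moment, N m; "width": opening from 0.0 (shut) to 1.0 (fully open); "gripper_force": force on a finger pad.
Only numpy, scipy, OpenCV 4.12 (cv2) and the standard library are available. Lean on these libraries where they do the work, as an engineer would, in place of code of your own. Each camera call takes 0.05 s, during which the arm holds its last target. There are 200 camera calls.

## Task

The painted panel lies loose on the flat table easel: pull the quick-release pin up out of the rail, slide the top clamp along the rail until its lip reaches over the edge of the panel, and push the pin fully home again through the clamp into the rail hole that then lines up. Leave the panel lying flat against its bottom ledge, and do not disturb the tub, the brush jar or the palette knife.

Things in the scene. Friction and masses are not known exactly. Their poses are not given: they have to be found in the camera images.
- easel: Flat table easel lying on the table, fixed: two brown boards, an aluminium rail between them, tops flush 30 mm above the table; 260 mm wide in x, 440 mm long in y (-240 to +200). Origin on the table under the rail's centre line; x across the rail, y along it, z up.
- rail_hole (a point): Top of the first of ten 13.5 mm through holes in the rail's 6 mm top wall (hollow below), where the pin starts: easel x = 0, y = 130 mm, z = 30 mm. The others follow every 20 mm towards easel -y (the panel). Axes as the easel's. The pin's tapered nose finds a hole up to about 2 mm off line.
- clamp (a joint): Travel of the top clamp along the rail in m: 0 at the start, growing as it slides towards easel -y, to the panel; at most 0.165. Its bore is exactly over a rail hole at 0, 0.020, 0.040 ... 0.160. About 2 N of friction; it stays where left and cannot lift or turn. It can be pushed or gripped at its block, or drawn along by the pin standing in its bore.
- clamp_bore (a point): Centre of the mouth of the vertical 13.5 mm through bore in the clamp's aluminium block, on the block's top, 61 mm above the table; axes as the easel's. The block is 52 mm (x) by 70 mm (y) by 30 mm high, bore in the middle, underside 1 mm above the rail.
- clamp_face (a point): Middle of the foot of the clamp's wooden jaw face (160 mm wide in x, upright, looking to easel -y), 35 mm from the bore's axis. The face must stop short of the panel's edge or just touch it; the lip above it reaches 30 mm further.
- clamp_lip (a point): Middle of the lip's free edge (its -y edge, underside), 65 mm from the bore's axis towards easel -y; the lip is 160 mm wide in x and spans 49 to 56 mm above the table, so it passes over the panel. Axes as the easel's.
- pin_grip (a point): Middle of the pin's round black ribbed head, 22 mm in diameter, the place to grip; 22 mm above the underside of the pin's flange (head from 5 to 39 mm above it). z along the pin, away from its tip. Turn about the pin's axis does not matter. Mass about 0.13 kg.
- pin_flange (a point): Centre of the underside of the pin's flange (28 mm wide, 5 mm thick), which rests on the clamp block when home. Below it a 12 mm steel shank with tapered nose, tip 52 mm below. Two spring balls 41 mm below snap out under the rail: 10 to 20 N frees them or snaps them in. Lifted 24 mm the tip clears the rail with the shank still in the bore; lifted 53 mm it is fully out.
- panel_edge (a point): Middle of the panel's top edge facing the clamp (its +y side), 48 mm above the table; axes as the easel's. The panel is a loose painted wooden panel 200 mm (x) by 160 mm (y) by 18 mm thick, 0.35 to 0.6 kg, lying on the boards; it reaches from this edge 160 mm towards -y.
- ledge: Fixed wooden bottom ledge across the boards, 220 mm by 22 mm, 24 mm high, with two black thumbscrews; origin at the middle of the foot of its face towards the panel (+y). The panel lies against it (within 1 mm).
- tub: Bystander: lidded paint tub, 72 mm wide, 55 mm high; origin at the centre of its underside.
- brush_jar: Bystander: glass jar of brushes, 66 mm wide, glass 85 mm high, brushes to 200 mm; origin at the centre of its underside.
- palette_knife: Bystander: palette knife lying on the table, 220 mm long along its x, 22 mm wide, 16 mm high; origin on the table near its middle.
There are look-alikes about, which are no part of the job. There is more than one size of the part that bears pin_grip; the job needs the smallest.

How it is judged:
On the way, in this order (a step that is already met when the one before it is completed fails the run):
1. the pin is pulled up at least 17 mm, out of the rail (z of pin_flange in the frame of clamp_bore above 0.017 m), for 0.1 s.
2. the clamp's lip is over the panel's edge by at least 4 mm (y of clamp_lip in the frame of panel_edge below -0.004 m), for 0.1 s.
At the end, for the whole second after the job is handed in: The pin is home in the clamp and the rail, upright (within 0.08 rad), its flange within 3 mm of the bore's mouth; the clamp's lip reaches over the panel's edge by at least 4 mm; the panel lies flat (within 0.04 rad), its edge within 10 mm of where it began; the clamp is at rest (distance between pin_flange and clamp_bore below 0.003 m and angle between pin_flange's own z axis and vertical below 0.08 rad and y of clamp_lip in the frame of panel_edge below -0.004 m and distance of panel_edge from where it was at the start of the episode below 0.01 m and angle between panel_edge's own z axis and vertical below 0.04 rad and velocity of joint clamp between -0.005 and 0.005 m/s); the robot touches nothing.
It fails at once if the tub is moved more than 25 mm (distance of tub from where it was at the start of the episode above 0.025 m).
It fails at once if the brush jar is moved more than 25 mm (distance of brush_jar from where it was at the start of the episode above 0.025 m).
It fails at once if the palette knife is moved more than 25 mm (distance of palette_knife from where it was at the start of the episode above 0.025 m).
It also fails if it takes over 38 s, if anything falls off the work surface, if the arm or the gripper's body presses on something with over 40 N, if the wrist force passes 120 N, or if a joint passes its speed limit or range.

## Working session

There is one attempt and no reset: what is moved stays moved. The work goes in short steps, Python scripts to look and compute and a tool call to move; the robot and the scene stay as the last step left them, time stands still between calls to the robot, and variables do not carry over. Pictures are saved under pics/ and viewed, at most 10 in all, crops included, and the job is handed in when it is done.

Besides the shell and the picture viewer there is one more tool, called after "Emit:" as a command line: name --argument value ..., lists and objects as JSON in quotes. apply_moves: Moves the arm, as the interface text tells. Its arguments: {"type":"object","properties":{"motion":{"type":"array","items":{"type":"array"}}},"required":["motion"]}

```bash
mkdir -p pics; python3 - <<'E'
from rig import bot
import cv2,numpy as np
s=bot.sense(); print(s)
for n in("scene","top"):
    im=bot.snapshot(n); cv2.imwrite(f"pics/{n}0.png",im[:,:,::-1])
    c=bot.calibration(n); print(n,c["camera_matrix"].tolist(),np.round(c["camera_from_world"],4).tolist())
    for t in("pin_grip","clamp_bore","panel_edge","ledge"):
        for d in bot.cut_out(n,t): 
            ys,xs=np.where(d["pixels"]); print(n,t,round(d["confidence"],2),d["extent"],xs.mean().round(1),ys.mean().round(1))
E
```

```text
{'time': 0.0, 'joint_pos': array([-1.2740225 ,  0.46840951, -0.011584  ,  1.60363451,  0.00602283,
        1.07140693, -0.05630974]), 'joint_vel': array([ 0.00020577,  0.00087992, -0.00150717,  0.0021203 , -0.00098154,
        0.00136362,  0.00024871]), 'joint_efforts': array([-2.29794350e-03, -5.32393456e+01,  2.02409009e-02, -2.51301026e+01,
        1.13412642e-02,  7.95383414e-03, -2.37828253e-06]), 'tcp_pos': array([0.21652092, 0.61227587, 0.23031285]), 'tool_rot': array([-5.31248559e-01, -3.09619099e+00,  2.85549502e-03]), 'ft_force': array([ 0.70092267, -0.40672705, -0.56749215]), 'torque': array([ 0.00897586, -0.04172919,  0.03725615]), 'gripper_force': 0.0, 'width': 0.9963688327751399}
scene [[494.1464235627365, 0.0, 279.43899002381147], [0.0, 494.1464235627365, 210.11942469554472], [0.0, 0.0, 1.0]] [[-0.7342, 0.6789, 0.0012, 0.4267], [0.5267, 0.5706, -0.6301, -0.2953], [-0.4284, -0.462, -0.7765, 1.319], [0.0, 0.0, 0.0, 1.0]]
scene pin_grip 0.76 [425.5, 260.9, 29.5, 41.5] 438.9 278.9
scene pin_grip 0.59 [311.9, 351.5, 20.2, 40.5] 322.1 370.7
scene pin_grip 0.54 [315.2, 244.7,
[... 262 characters left out ...]
2.5
top [[470.3215702211191, 0.0, 270.8946855089773], [0.0, 470.3215702211191, 212.48237348580628], [0.0, 0.0, 1.0]] [[-0.0015, -1.0, -0.0064, 0.0276], [-0.9767, 0.0028, -0.2147, 0.6161], [0.2147, 0.0059, -0.9767, 1.1865], [0.0, 0.0, 0.0, 1.0]]
top pin_grip 0.7 [140.0, 242.5, 17.4, 14.9] 147.5 251.3
top pin_grip 0.58 [154.7, 142.2, 16.9, 18.4] 162.5 152.3
top pin_grip 0.48 [216.4, 207.7, 7.5, 11.8] 219.0 211.7
top clamp_bore 0.64 [206.0, 189.7, 47.0, 61.9] 229.5 218.1
top clamp_bore 0.41 [180.0, 167.8, 181.5, 141.6] 265.1 236.1
top panel_edge 0.97 [244.4, 191.8, 82.3, 88.5] 284.5 236.0
top ledge 0.72 [298.7, 212.1, 36.8, 76.4] 315.9 249.7
top ledge 0.28 [156.8, 184.3, 26.8, 25.1] 170.1 198.5
```

```bash
python3 - <<'E'
import cv2,numpy as np
a=cv2.imread("pics/scene0.png");b=cv2.imread("pics/top0.png")
cv2.imwrite("pics/a.png",cv2.resize(a[130:420,180:480],None,fx=2.05,fy=2.05,interpolation=cv2.INTER_CUBIC))
cv2.imwrite("pics/b.png",cv2.resize(b[110:310,110:370],None,fx=3,fy=3,interpolation=cv2.INTER_CUBIC))
E
```

```text
(no output)
```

View pics/a.png

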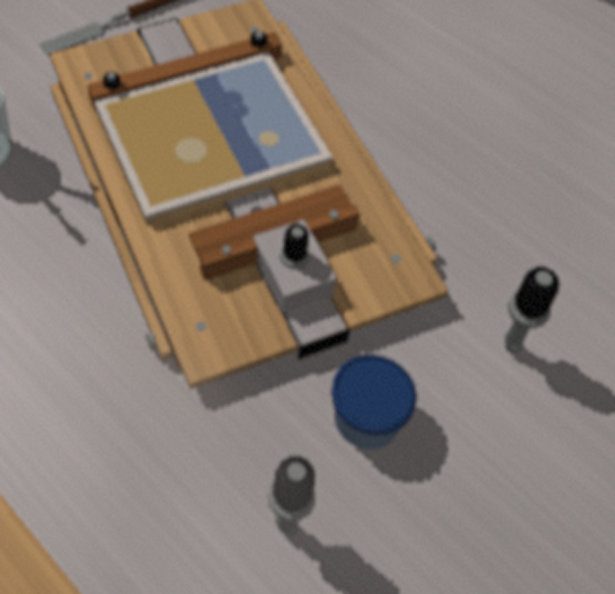

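View pics/b.png

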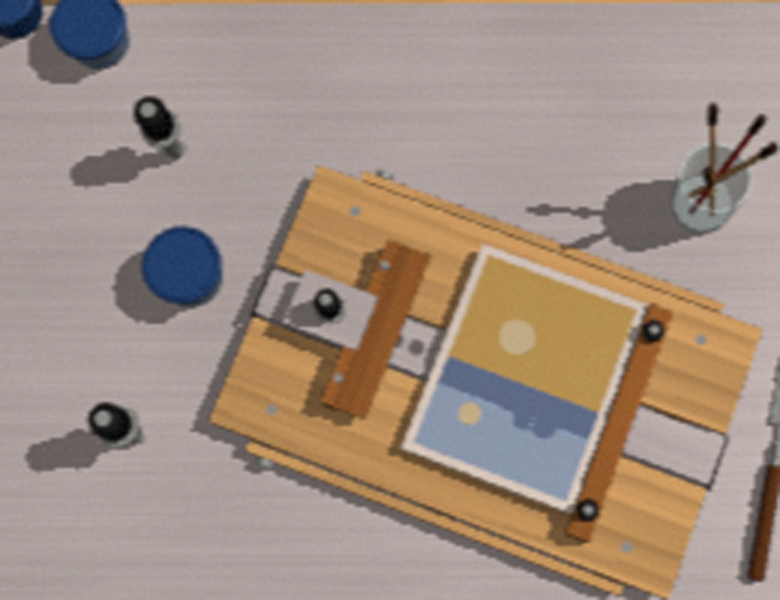

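Candidates for the pin: scene (439,279), (322,371), (324,250), which are top (147,251), (162,152), (219,212). The first two are big pins standing free on the table. The one at scene (324,250) / top (219,212) is the smallest and stands in the clamp block, so it is the job's pin, and both enlarged crops confirm this. Panel top corners in the top view are about (271,192), (325,212), (299,280) and (245,259). The tub is just beyond the rail end at about (170,198).

```bash
cat > h.py <<'E'
from rig import bot
import numpy as np
from scipy.spatial.transform import Rotation as R
def ray(n,u,v):
    c=bot.calibration(n);K=np.array(c["camera_matrix"]);T=np.array(c["camera_from_world"])
    d=T[:3,:3].T@np.linalg.solve(K,[u,v,1.]);return -T[:3,:3].T@T[:3,3],d
def at(n,u,v,z):
    o,d=ray(n,u,v);return o+d*(z-o[2])/d[2]
def proj(n,p):
    c=bot.calibration(n);q=np.array(c["camera_from_world"])@np.r_[p,1];q=np.array(c["camera_matrix"])@q[:3];return q[:2]/q[2]
def totool(s,v): return R.from_rotvec(s["tool_rot"]).inv().apply(v)*1000
E
python3 - <<'E'
from h import *
import cv2
P=[at("top",110+(x+.5)/3-.5,110+(y+.5)/3-.5,.048) for x,y in[(483,247),(645,306),(568,509),(405,448)]]
P=np.array(P)[:,:2];print(P.round(4).tolist())
print([np.linalg.norm(P[i]-P[i-1]).round(4) for i in range(4)])
ed=(P[0]+P[3])/2; fa=(P[1]+P[2])/2; y=ed-fa;y/=np.linalg.norm(y)
a2=P[0]-P[3]+P[1]-P[2];a2/=np.linalg.norm(a2)
print("edge",ed,"easel+y",y,np.degrees(np.arctan2(*y[::-1])),"alt", np.degrees(np.arctan2(*a2[::-1])))
S=[at("scene",180+(x+.5)/2.05-.5,130+(yy+.5)/2.05-.5,.048) for x,yy in[(97,99),(269,56),(331,157),(151,213)]]
S=np.array(S)[:,:2];print("scene corners",S.round(4).tolist())
print("pin top", at("top",110+324.5/3-.5,110+297.5/3-.5,.100),at("scene",324.6,242.5,.100))
print("pin mid", at("top",219,211.7,.083),at("scene",323.8,250.4,.083))
print("clamp jaw top ext etc; tub",at("top",110+181/3,110+265/3,.055))
E
```

```text
[[0.6776, 0.0269], [0.6222, -0.1191], [0.4406, -0.0471], [0.4943, 0.0961]]
[np.float64(0.1959), np.float64(0.1562), np.float64(0.1954), np.float64(0.1529)]
edge [0.58598745 0.06150357] easel+y [0.3533923  0.93547522] 69.30505544192759 alt -21.147382914957976
scene corners [[0.6209, -0.1248], [0.4414, -0.0466], [0.4974, 0.0976], [0.6769, 0.0274]]
pin top [0.6194621  0.16444609 0.1       ] [0.618014  0.1610287 0.1      ]
pin mid [0.615146   0.16282331 0.083     ] [0.62236836 0.16487902 0.083     ]
clamp jaw top ext etc; tub [0.65888525 0.29911367 0.055     ]
```

```bash
python3 - <<'E'
from h import *
s=bot.sense();Q=R.from_rotvec(s["tool_rot"]);print(Q.as_matrix().round(4))
print(totool(s,np.array([.618,.163,.170])-s["tcp_pos"]))
y=np.array([np.cos(np.radians(69.1)),np.sin(np.radians(69.1)),0]);x=np.array([y[1],-y[0],0])
T=np.c_[-x,y,[0,0,-1]];print(totool(s,y)/1000,(Q.inv()*R.from_matrix(T)).as_rotvec())
E
```

```text
[[-9.428e-01  3.334e-01  0.000e+00]
 [ 3.334e-01  9.428e-01 -1.000e-04]
 [-0.000e+00 -1.000e-04 -1.000e+00]]
[-528.31243191 -290.24241159   61.27569049]
[-2.48457183e-02  9.99691295e-01 -6.62135520e-05] [-6.66824782e-05  3.71927697e-05  2.48482741e-02]
```

Emit:
apply_moves --motion '[[[-42,-23,0],[0,0,0],0],[[-42,-23,0],[0,0,0],0],[[-42,-23,0],[0,0,0],0],[[-42,-23,0],[0,0,0],0],[[-42,-23,0],[0,0,0],0],[[-42,-23,0],[0,0,0],0],[[-42,-23,0],[0,0,0],0],[[-42,-23,0],[0,0,0],0],[[-42,-23,0],[0,0,0],0],[[-42,-23,0],[0,0,0],0],[[-42,-23,0],[0,0,0],0],[[-42,-23,0],[0,0,0.025],0]]'

```text
time: 1.7
tcp_pos: [0.601, 0.1831, 0.2316]
tool_rot: [0.57, 3.089, 0.001]
ft_force: [0.9, 0.5, 0.3]
width: 1.0
gripper_force: 0.0
```

Emit:
apply_moves --motion '[[[0,0,20],[0,0,0],0],[[0,0,20],[0,0,0],0],[[0,0,0],[0,0,0],0],[[0,0,0],[0,0,0],0]]'

```text
time: 2.1
tcp_pos: [0.5998, 0.1849, 0.1915]
tool_rot: [-0.569, -3.089, 0.0]
ft_force: [0.5, -0.0, 0.3]
width: 1.0
gripper_force: 0.0
```

```bash
python3 - <<'E'
from h import *
s=bot.sense();print(s["time"],s["tcp_pos"],R.from_rotvec(s["tool_rot"]).as_matrix().round(4).tolist())
print(totool(s,np.array([.618,.163,.070])-s["tcp_pos"]))
E
```

```text
2.1 [0.5997793  0.18487486 0.19145997] [[-0.9343, 0.3564, -0.0003], [0.3564, 0.9343, -0.0], [0.0003, -0.0002, -1.0]]
[-24.85512763 -13.92468071 121.4551522 ]
```

Emit:
apply_moves --motion '[[[-25,-14,20],[0,0,0],0],[[0,0,45],[0,0,0],0],[[0,0,0],[0,0,0],0],[[0,0,0],[0,0,0],0]]'

```text
time: 2.5
tcp_pos: [0.6181, 0.1635, 0.1272]
tool_rot: [-0.568, -3.089, -0.0]
ft_force: [0.9, 0.2, 1.6]
width: 1.001
gripper_force: 0.0
```

```bash
python3 - <<'E'
from h import *
import cv2
a=bot.snapshot("scene")[:,:,::-1];b=bot.snapshot("top")[:,:,::-1]
A=cv2.resize(a[180:300,260:400],None,fx=2.8,fy=2.8,interpolation=cv2.INTER_CUBIC)
B=cv2.resize(b[150:270,160:300],None,fx=2.8,fy=2.8,interpolation=cv2.INTER_CUBIC)
cv2.imwrite("pics/c.png",np.hstack([A,B]))
s=bot.sense();print(s["tcp_pos"]);print([proj(n,s["tcp_pos"]).round(1).tolist() for n in("scene","top")])
E
```

```text
[0.61940759 0.16401792 0.12893546]
[[326.4, 234.5], [216.5, 206.2]]
```

View pics/c.png

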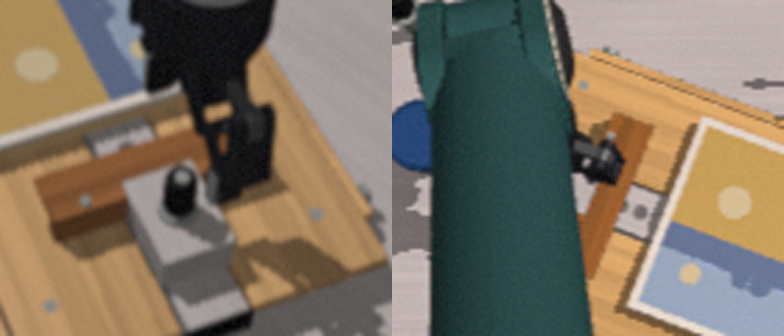

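```bash
python3 - <<'E'
from h import *
import cv2
s=bot.sense();a=bot.snapshot("scene")[:,:,::-1].copy();Q=R.from_rotvec(s["tool_rot"])
A=cv2.resize(a[170:270,270:390],None,fx=6,fy=6,interpolation=cv2.INTER_CUBIC)
for off in([0,0,0],[0,.042,-.013],[0,-.042,-.013],[.011,.042,-.013],[-.011,.042,-.013]):
    p=proj("scene",s["tcp_pos"]+Q.apply(off)); p=((p-[270,170])*6+2.5).astype(int);cv2.circle(A,tuple(map(int,p)),4,(0,255,0),1)
for z in(.061,.1):
    p=proj("scene",[.618,.163,z]);p=((p-[270,170])*6+2.5).astype(int);cv2.circle(A,tuple(map(int,p)),4,(0,0,255),1)
cv2.imwrite("pics/d.png",A);print(s["tcp_pos"],s["time"])
E
```

```text
[0.61940759 0.16401792 0.12893546] 2.6
```

View pics/d.png

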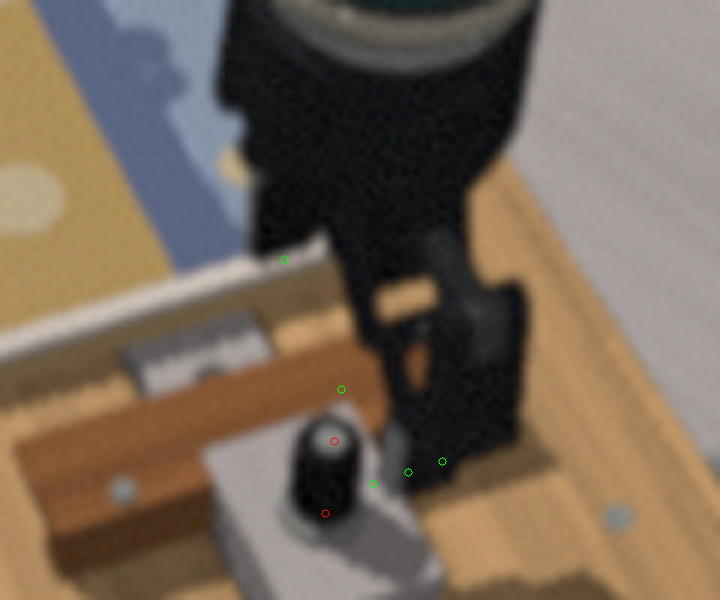

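Emit:
apply_moves --motion '[[[0,0,0],[0,0,0],150],[[0,0,0],[0,0,0],150],[[0,0,0],[0,0,0],150],[[0,0,0],[0,0,0],150],[[0,0,0],[0,0,0],150]]'

```text
time: 3.15
tcp_pos: [0.6182, 0.1626, 0.1264]
tool_rot: [0.57, 3.089, 0.0]
ft_force: [-0.4, 0.1, -0.2]
width: 0.409
gripper_force: 0.0
```

```bash
python3 - <<'E'
from h import *
import cv2
s=bot.sense();a=bot.snapshot("scene")[:,:,::-1].copy();Q=R.from_rotvec(s["tool_rot"])
A=cv2.resize(a[170:270,270:390],None,fx=6,fy=6,interpolation=cv2.INTER_CUBIC)
w=s["width"]*.0425
for off in([0,0,0],[0,w,-.005],[0,-w,-.005],[.011,w,-.005],[-.011,w,-.005]):
    p=proj("scene",s["tcp_pos"]+Q.apply(off)); p=((p-[270,170])*6+2.5).astype(int);cv2.circle(A,tuple(map(int,p)),4,(0,255,0),1)
cv2.imwrite("pics/e.png",A);print(s["tcp_pos"],s["time"],s["width"],s["joint_pos"].round(3))
E
```

```text
[0.61820641 0.16262883 0.12635012] 3.15 0.4089293544392388 [-0.438  0.566  0.175  1.721 -0.123  0.865  0.996]
```

View pics/e.png

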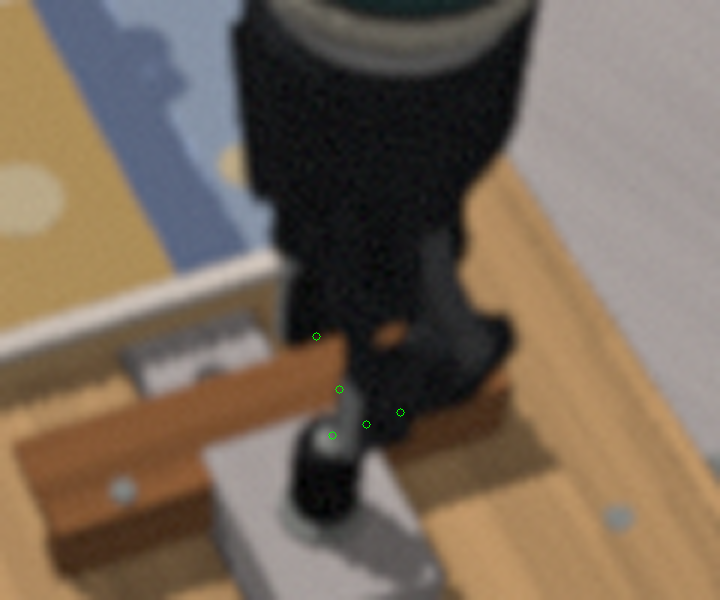

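Emit:
apply_moves --motion '[[[0,0,0],[0,0,0],0],[[0,0,0],[0,0,0],0],[[0,0,0],[0,0,0],0],[[0,0,0],[0,0,0],0],[[0,0,20],[0,0,0],0],[[0,0,20],[0,0,0],0],[[0,0,16],[0,0,0],0],[[0,0,0],[0,0,0],0],[[0,0,0],[0,0,0],0],[[0,0,0],[0,0,0],0]]'

```text
time: 4.2
tcp_pos: [0.619, 0.1627, 0.0713]
tool_rot: [0.57, 3.088, 0.001]
ft_force: [0.2, 1.2, -0.3]
width: 0.998
gripper_force: 0.0
```

Emit:
apply_moves --motion '[[[0,0,0],[0,0,0],120],[[0,0,0],[0,0,0],140],[[0,0,0],[0,0,0],160],[[0,0,0],[0,0,0],180],[[0,0,0],[0,0,0],200],[[0,0,0],[0,0,0],220],[[0,0,0],[0,0,0],255],[[0,0,0],[0,0,0],255],[[0,0,0],[0,0,0],255]]'

```text
time: 5.1
tcp_pos: [0.6183, 0.1625, 0.0707]
tool_rot: [0.57, 3.089, 0.0]
ft_force: [-1.9, -0.9, 5.6]
width: 0.238
gripper_force: 58.5
```

Emit:
apply_moves --motion '[[[0,0,-4],[0,0,0],255],[[0,0,-4],[0,0,0],255],[[0,0,-4],[0,0,0],255],[[0,0,-4],[0,0,0],255],[[0,0,-4],[0,0,0],255],[[0,0,-4],[0,0,0],255],[[0,0,-4],[0,0,0],255],[[0,0,0],[0,0,0],255],[[0,0,0],[0,0,0],255],[[0,0,0],[0,0,0],255]]'

```text
time: 6.1
tcp_pos: [0.6182, 0.1624, 0.0984]
tool_rot: [-0.57, -3.089, 0.0]
ft_force: [-0.8, -2.0, -0.9]
width: 0.241
gripper_force: 59.8
```

```bash
python3 - <<'E'
from h import *
import cv2
s=bot.sense();a=bot.snapshot("scene")[:,:,::-1].copy()
A=cv2.resize(a[170:270,270:390],None,fx=6,fy=6,interpolation=cv2.INTER_CUBIC)
cv2.imwrite("pics/f.png",A);print(s["tcp_pos"],s["time"],s["width"],s["ft_force"],s["torque"])
E
```

```text
[0.61815341 0.16237389 0.09843115] 6.1 0.24126762539310448 [-0.75871135 -2.04049479 -0.85337708] [-0.67673541  0.36675458  0.04763525]
```

View pics/f.png

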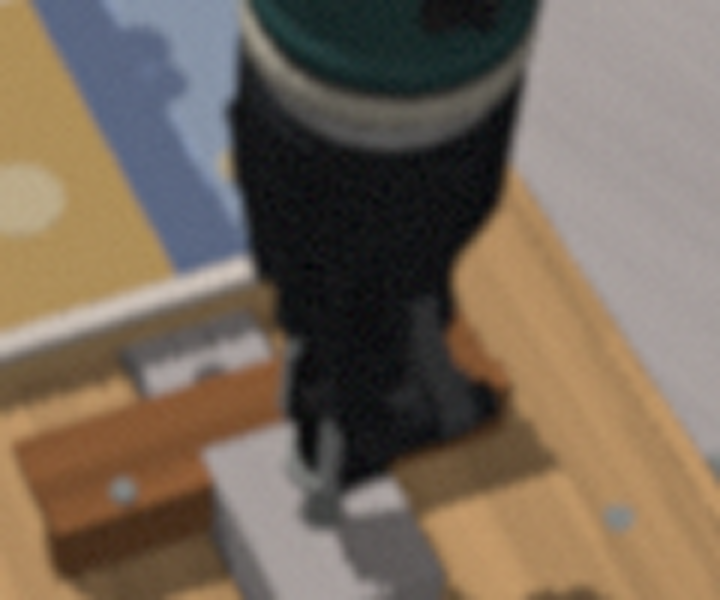

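The shank shows between block and flange (about (320,510) in the crop), so the pin is up about 28 mm with its shank still in the bore. Next I slide 60 mm, to the hole where the lip overlaps the panel by about 19 mm and the face stops about 11 mm short.

Emit:
apply_moves --motion '[[[0,-5,0],[0,0,0],255],[[0,-5,0],[0,0,0],255],[[0,-5,0],[0,0,0],255],[[0,-5,0],[0,0,0],255],[[0,-5,0],[0,0,0],255],[[0,-5,0],[0,0,0],255],[[0,-5,0],[0,0,0],255],[[0,-5,0],[0,0,0],255],[[0,-5,0],[0,0,0],255],[[0,-5,0],[0,0,0],255],[[0,-5,0],[0,0,0],255],[[0,-5,0],[0,0,0],255]]'

```text
time: 7.35
tcp_pos: [0.5967, 0.1061, 0.0983]
tool_rot: [0.57, 3.089, 0.0]
ft_force: [0.3, 2.5, -2.0]
width: 0.237
gripper_force: 59.9
```

```bash
python3 - <<'E'
from h import *
import cv2
s=bot.sense();a=bot.snapshot("scene")[:,:,::-1].copy();b=bot.snapshot("top")[:,:,::-1]
A=cv2.resize(a[130:270,220:390],None,fx=4,fy=4,interpolation=cv2.INTER_CUBIC)
cv2.imwrite("pics/g.png",A);print(s["time"],s["width"],s["ft_force"],s["torque"])
s=bot.sense();print(s["tcp_pos"],totool(s,s["tcp_pos"]-[.61815,.16237,.0984]))
E
```

```text
7.35 0.2365276837613033 [ 0.25071071  2.47152608 -2.03008165] [ 0.54391737 -0.24409909 -0.05371565]
[0.59638041 0.10523112 0.09832747] [ -0.1169903  -61.14523633   0.1375401 ]
```

View pics/g.png

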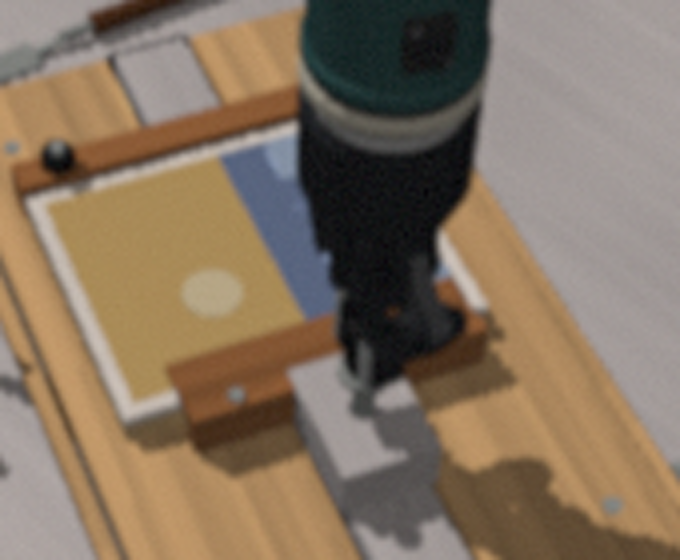

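The lip lies over the panel's edge, and the pin still stands in the bore. Now I push the pin down.

Emit:
apply_moves --motion '[[[0,0,3],[0,0,0],255],[[0,0,3],[0,0,0],255],[[0,0,3],[0,0,0],255],[[0,0,3],[0,0,0],255],[[0,0,0],[0,0,0],255]]'

```text
time: 7.95
tcp_pos: [0.5963, 0.1061, 0.0854]
tool_rot: [-0.57, -3.088, 0.002]
ft_force: [-1.1, -0.3, -0.5]
width: 0.238
gripper_force: 59.8
```

Emit:
apply_moves --motion '[[[0,0,3],[0,0,0],255],[[0,0,3],[0,0,0],255],[[0,0,3],[0,0,0],255],[[0,0,3],[0,0,0],255],[[0,0,2],[0,0,0],255],[[0,0,2],[0,0,0],255],[[0,0,0],[0,0,0],255],[[0,0,0],[0,0,0],255]]'

```text
time: 8.75
tcp_pos: [0.5969, 0.1066, 0.0706]
tool_rot: [0.57, 3.089, 0.0]
ft_force: [-2.7, -1.6, 4.1]
width: 0.236
gripper_force: 60.7
```

Emit:
apply_moves --motion '[[[0,0,1],[0,0,0],255],[[0,0,0.5],[0,0,0],255],[[0,0,0],[0,0,0],255]]'

```text
time: 9.05
tcp_pos: [0.5969, 0.1066, 0.0706]
tool_rot: [0.57, 3.089, 0.001]
ft_force: [-5.8, -3.2, 14.5]
width: 0.24
gripper_force: 61.6
```

The pin is at its starting depth and the force rises without motion, so it is seated. I'll open and retreat upward.

Emit:
apply_moves --motion '[[[0,0,-1],[0,0,0],255],[[0,0,0],[0,0,0],100],[[0,0,0],[0,0,0],0],[[0,0,0],[0,0,0],0],[[0,0,0],[0,0,0],0],[[0,0,0],[0,0,0],0],[[0,0,0],[0,0,0],0]]'

```text
time: 9.75
tcp_pos: [0.5969, 0.1066, 0.0697]
tool_rot: [0.57, 3.089, 0.0]
ft_force: [-0.6, -0.5, 0.1]
width: 1.0
gripper_force: 0.0
```

Emit:
apply_moves --motion '[[[0,0,-15],[0,0,0],0],[[0,0,-30],[0,0,0],0],[[0,0,-40],[0,0,0],0],[[0,0,-40],[0,0,0],0],[[40,0,-20],[0,0,0],0],[[45,0,0],[0,0,0],0],[[45,0,0],[0,0,0],0],[[45,0,0],[0,0,0],0],[[0,0,0],[0,0,0],0],[[0,0,0],[0,0,0],0]]'

```text
time: 10.75
tcp_pos: [0.4333, 0.1695, 0.2162]
tool_rot: [0.567, 3.088, 0.003]
ft_force: [0.6, -0.6, 1.3]
width: 1.005
gripper_force: 0.0
```

```bash
python3 - <<'E'
from h import *
import cv2
s=bot.sense();a=bot.snapshot("scene")[:,:,::-1].copy();b=bot.snapshot("top")[:,:,::-1]
A=cv2.resize(a[130:270,215:355],None,fx=2.8,fy=2.8,interpolation=cv2.INTER_CUBIC)
B=cv2.resize(b[150:290,195:335],None,fx=2.8,fy=2.8,interpolation=cv2.INTER_CUBIC)
cv2.imwrite("pics/h.png",np.hstack([A,B]));print(s["time"],s["tcp_pos"],s["ft_force"])
E
```

```text
10.75 [0.43329935 0.1695281  0.21616564] [ 0.5595454  -0.59104775  1.25427274]
```

View pics/h.png

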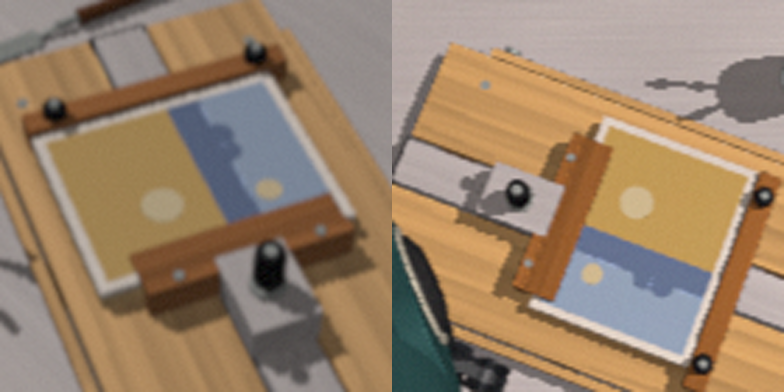

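```bash
python3 - <<'E'
from h import *
import cv2
a=bot.snapshot("scene")[:,:,::-1].copy();o=cv2.imread("pics/scene0.png")
p0=proj("scene",[.618,.1625,.061]);p1=proj("scene",[.5966,.1066,.061]);print(p0,p1)
f=lambda im,p:cv2.resize(cv2.getRectSubPix(im,(56,60),(float(p[0]),float(p[1]-5))),None,fx=7,fy=7,interpolation=cv2.INTER_CUBIC)
A=np.hstack([f(o,p0),f(a,p1)])
for k,x in((0,.618),(1,.5966)):
    y=(.1625,.1066)[k];p=(p0,p1)[k]
    for z in(.061,.1):
        q=(proj("scene",[x,y,z])-p+[27.5,34.5])*7+3;cv2.circle(A,(int(q[0]+392*k),int(q[1])),4,(0,0,255),1)
cv2.imwrite("pics/i.png",A)
E
```

```text
[323.67600245 254.94414105] [310.70649767 231.25541742]
```

View pics/i.png

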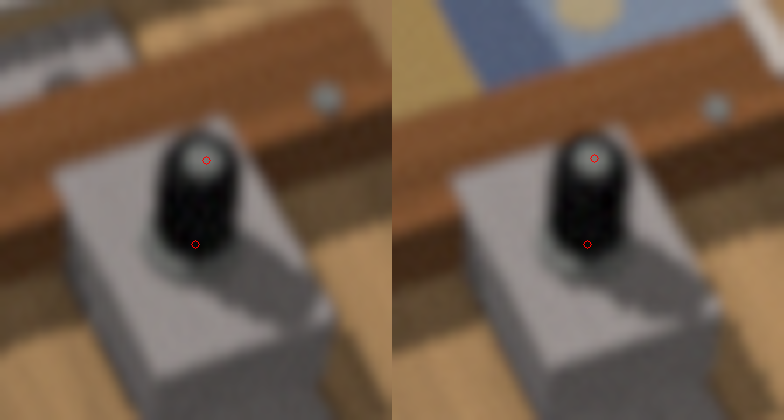

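Side by side, the start (left, cap at (203,157)) and now (right, cap at (592,157)) show the pin standing the same in the clamp: upright, with the flange on the block. The panel is still against its ledge.

```bash
python3 -c "
from rig import bot
print(bot.job_done())"
```

```text
the job is handed in; nothing more can be done
None
```

Job handed in at about 11 s with no verdict returned: the clamp was slid 60 mm so its lip is over the panel's edge, the pin is fully home and upright, the panel still lies against its ledge, and the arm never came near the tub, jar or knife.

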